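# Clear the swivel table and hold its index pin out

### The arm

A 6-joint arm with a two-finger parallel gripper is mounted at the origin on the work surface. World frame = base frame: x ahead of the robot, y to its left, z up, the work surface at z = 0. Lengths are in m, angles in rad, forces in N, time in s.
With the tool pointing down it reaches from about 0.375 to 0.9 m from the base axis. Payload 3.1 kg.
Tool frame: the origin (TCP) lies between the finger pads; the fingertips stand 22 mm ahead of it and the grasp point (between the pads) lies 3 mm ahead of it; z points along the fingers, y is the direction in which the jaws open and shut (so a half turn about z gives the same grasp; the last joint's range is limited). The gripper opens to 85 mm and grips with 20 to 120 N. Pads are 22 mm wide; open, the fingers measure 114 mm over their backs; the gripper's body (76 mm by 85 mm) begins 54 mm behind the grasp point. The pads swing forward as they close: fully open they stand 13 mm farther back than shut.
Start: joints at [-1.387, 0.527, 1.433, -0, 1.181, -0.178], TCP at [0.222, -0.584, 0.253] pointing down, gripper open.
Joint ranges: [-3.08, 3.08], [-0.75, 2.2], [0.22, 2.44], [-1.43, 4.57], [0, 2.65], [-2.85, 2.85]. Speed limits (rad/s): [2.79, 2.79, 3.14, 3.14, 3.14, 3.14].

### API

Orientations are given as a unit quaternion [x, y, z, w].
In Python, from station import status, snapshot, manip gives the robot as it stands.
- The arm moves only by the tool move_arm, never from a script. Its argument "plan" is a list that holds one entry, the list of rows, each a list of 7 numbers: the turn, a rotation vector about the tool's x, y, z scaled (see below), then the shift along the tool's x, y, z scaled (see below), then the closure, from 0 (fully open) to 1 (shut). A call has exactly 8 rows; each row is the pose to reach, as a shift and turn from the pose commanded when the call began, along the tool's axes at that moment; what a row does not reach only later rows make up. The controller multiplies each number of a shift by 100 mm and each number of a turn by pi/4 rad. A row lasts 1/8 s, in which the tool goes at most 62.5 mm and 10.7 degrees, less where a joint would pass 70% of its speed; a pose out of reach is approached as far as the arm can. A call with a number of a shift or a turn outside -1 to 1 is refused whole. A call with a gripper value outside its range is refused whole. The fingers move at their own pace and stop on an object; "force" is the grip in N (left out, the last holds). Time passes only in rows, so rows that repeat a pose let the fingers close, or fill a call up. It gives the time, the measured TCP pose, the force and the opening at its end, in the units of the state.
- status.sense(): the state, without advancing time (a new reading comes with each control period).
- snapshot(name): name is "scene" or "top"; returns a dict with "img" (480x640x3 uint8, red, green, blue), "depth" (480x640 float32, m along the optical axis (not along the pixel's ray), 0 where there is no reading), "mtx" (3x3 intrinsics, pixels), "k1" (the pictures are not rectified: a ray, as slopes to the right and down, at radius r is drawn at 1 + k1 r^2 times it, then the intrinsics apply), "T" (4x4, takes a point from camera to world coordinates). Camera axes: x right, y up, looking along -z (the intrinsics and any distortion apply to the point x, -y, -z); pixel columns grow to the right and rows downward; lengths in m; the calibration is good to about 2 mm. A picture is of the moment at which its call begins.
- manip.sign_off(): hands the job in, once; it reports no verdict.
The state is a dict: "t": time; "q": joint angles; "qd": joint speeds; "tau": joint torques, N m; "tcp_pos": TCP position; "tool_rot": TCP orientation; "force": force on the tool from outside, world axes, zero at the start; "ft_torque": the same for the moment, N m; "finger_gap": opening from 0.0 (shut) to 1.0 (fully open).
Only numpy, scipy, OpenCV 4.12 (cv2) and the standard library are available. Lean on these libraries where they do the work, as an engineer would, in place of code of your own. Each camera call takes 0.05 s, during which the arm holds its last target. There are 200 camera calls.

### The job

Take the green-handled sweeper and, holding it, sweep the three loose offcuts off the aluminium swivel table into the yellow catch tray at its end, never touching the offcuts with the gripper. Stand the sweeper upright on the bench again and let go of it. Only then pull the red knob of the sprung index pin straight up as far as it goes, and finish while still holding it there, so that the pin stays clear of its hole and the table could be turned; do not disturb the other things on the bench.

Things in the scene. Friction and masses are not known exactly. Their poses are not given: they have to be found in the camera images.
- fixture: Fixed swivel table; it does not move in this task. Origin on the bench under the centre of its deck. Axes: y along the deck towards the tray, x across the deck towards the index pin, z up.
- deck_center (a point): Centre of the flat top of the aluminium deck, 50 mm above the bench; axes as the fixture's. Deck 170 (x) by 240 (y) mm, ends at y = +-120 mm open; blue lips along its long edges (x = +-82 mm), 6 mm wide, rise 5 mm, 158 mm apart inside. The offcuts start with centres at x within +-50, y from -54 to +65 mm of here.
- seat_hole (a point): Mouth of the pin's hole in the deck's tongue, at (108, 0, 50) mm in the fixture's frame. A dark bracket (fixture x 90 to 154, y -18 to +18 mm) stands here, its arm's top 85 mm above the bench; on the arm a steel bush, 22 mm in diameter, rises to 107 mm round the pin, above the hole.
- tray (a point): Yellow open-topped catch tray fixed to the fixture at the +y end of the deck, 190 (x) by 120 (y) by 30 mm high, walls 4 mm, floor 4 mm thick. This point: centre of its underside, on the bench, at (0, 172, 0) mm in the fixture's frame; axes as the fixture's. The deck's edge overhangs the inside of the tray's near wall by 4 mm.
- index_pin (a joint): Travel of the sprung index pin along vertical, m: 0 = seated in the hole of the deck's tongue (10 mm deep in it), 0.022 = pulled up to its stop. A spring pushes it down with about 5 N when seated and 10.5 N at the stop; let go, it snaps back down. It does not stay up by itself.
- knob_center (a point): Centre of the red round knob on top of the index pin: an upright cylinder 30 mm in diameter and 22 mm tall with bevelled rims, this point on its axis at mid-height. Seated, it lies at (108, 0, 120) mm in the fixture's frame, the knob's underside 2 mm above the steel bush. Grip it here from above, at any yaw.
- sweeper: Loose bench sweeper standing upright on the bench: wooden foot block with a dark band, 124 (x) by 32 (y) by 35 mm high, and a square green handle 24 x 24 mm, from 33 to 110 mm height, in the middle. Origin: centre of the underside of the foot; z up. The long faces (looking along +-y) do the sweeping; it is the same both ways round. Mass 0.11 to 0.22 kg, mostly in the foot.
- sweeper_grip (a point): Point on the axis of the green handle 85 mm above the underside of the sweeper: a place to grip it from above.
- offcut_a: Loose black ceramic disc, 20 mm in diameter, 18 mm tall, about 25 g, starting flat on the deck. Origin: centre of its underside.
- offcut_b: Loose cream ceramic block 20 x 18 x 18 mm, about 20 g, starting on the deck. Origin: centre of its underside.
- offcut_c: Loose copper block 22 x 16 x 18 mm, about 30 g, starting on the deck. Origin: centre of its underside.
- bottle: Bystander: white plastic bottle, 64 mm in diameter, 150 mm tall. Origin: centre of its underside.
- jar: Bystander: tan jar with a white lid, 70 mm in diameter, 90 mm tall. Origin: centre of its underside.
- cube_unit: Bystander: 80 mm cube of dark frame and pale blue-grey panels. Origin: centre of its underside.
- pliers: Bystander: pliers with green handles lying flat, about 155 mm long along x, 60 mm wide, 16 mm high. Origin on the bench at mid-length.
Not all that is in view belongs to the job. Several things have the shape of the sweeper; the one meant has the colours described above.

How it is judged:
By the outcome, as a careful person would: the job done as asked, in the order asked, and still so for the second after the job is handed in, while the arm keeps its last pose, push and grip.
It also fails if it takes over 64 s, if anything falls off the work surface, if the arm or the gripper's body presses on something with over 40 N, if the wrist force passes 120 N, or if a joint passes its speed limit or range.

## Working session

There is one attempt and no reset: what is moved stays moved. The work goes in short steps, Python scripts to look and compute and a tool call to move; the robot and the scene stay as the last step left them, time stands still between calls to the robot, and variables do not carry over. Pictures are saved under pics/ and viewed, on a budget of 10 in all, crops included, one or two more only if the job needs it, and the job is handed in when it is done.

Besides the shell and the picture viewer there is one more tool, called after "Call:" as a command line: name --argument value ..., lists and objects as JSON in quotes. move_arm: Moves the arm, as the interface text tells. Its arguments: {"type":"object","properties":{"plan":{"type":"array"},"force":{"type":"number"}},"required":["plan"]}

```bash
ls; mkdir -p pics
cat > h.py <<'E'
import numpy as np, cv2
from station import status, snapshot, manip
def cast(s,u,v,z):
    K=s["mtx"]; d=np.array([(u-K[0,2])/K[0,0],(v-K[1,2])/K[1,1]]); p=d.copy()
    for _ in range(20): p=d/(1+s["k1"]*(p@p))
    T=s["T"]; r=T[:3,:3]@np.array([p[0],-p[1],-1.]); o=T[:3,3]
    return o+r*(z-o[2])/r[2]
def cloud(s):
    K=s["mtx"]; v,u=np.mgrid[:480,:640]; d=np.stack([(u-K[0,2])/K[0,0],(v-K[1,2])/K[1,1]],-1); p=d.copy()
    for _ in range(20): p=d/(1+s["k1"]*(p**2).sum(-1,keepdims=True))
    D=s["depth"][...,None]; P=np.concatenate([p[...,:1]*D,-p[...,1:]*D,-D],-1)
    return P@s["T"][:3,:3].T+s["T"][:3,3]
def save(n,im): cv2.imwrite(f"pics/{n}.png",im[...,::-1])
E
python3 - <<'E'
from h import *
np.set_printoptions(precision=4,suppress=True)
for n in("top","scene"):
    s=snapshot(n); save(n+"0",s["img"]); np.savez(n+"0.npz",**s); print(n,s["k1"],s["mtx"],s["T"])
print(status.sense())
E
```

```text
pics
top -0.1522562241571911 [[526.4855   0.     316.7474]
 [  0.     526.4855 237.0549]
 [  0.       0.       1.    ]] [[ 0.0104  0.9901 -0.1398  0.4098]
 [-0.9999  0.0097 -0.006   0.0202]
 [-0.0046  0.1399  0.9902  1.3588]
 [ 0.      0.      0.      1.    ]]
scene 0.007075760068524836 [[561.1399   0.     322.2499]
 [  0.     561.1399 248.8771]
 [  0.       0.       1.    ]] [[ 0.1747 -0.8164  0.5504  1.267 ]
 [ 0.9846  0.1488 -0.0918 -0.1125]
 [-0.0069  0.558   0.8298  1.1339]
 [ 0.      0.      0.      1.    ]]
{'t': 0.1, 'q': array([-1.3865,  0.5284,  1.4338,  0.    ,  1.1814, -0.1785]), 'qd': array([ 0.    , -0.0006, -0.0029,  0.0019,  0.0017, -0.0017]), 'tau': array([ -0.    , -44.3306, -17.8586,  -0.0001,   0.0039,   0.    ]), 'tcp_pos': array([ 0.2217, -0.5837,  0.2524]), 'tool_rot': array([ 0.9836,  0.1804,  0.    , -0.001 ]), 'force': array([-0.3205, -0.3011, -0.4503]), 'ft_torque': array([-0.0013,  0.0238,  0.0361]), 'finger_gap': 0.9994514161526787}
```

View pics/top0.png

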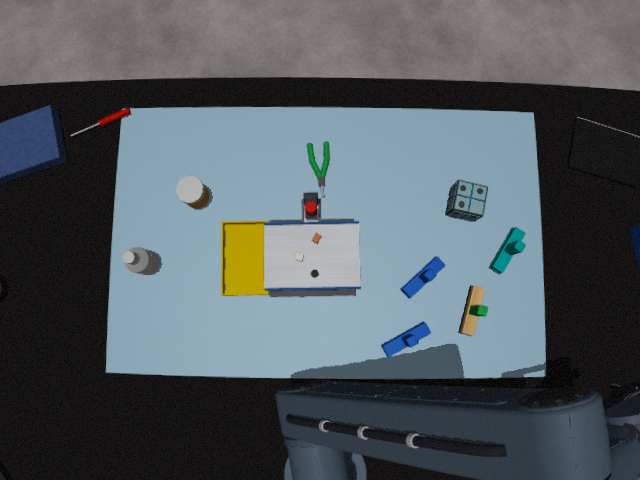

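View pics/scene0.png

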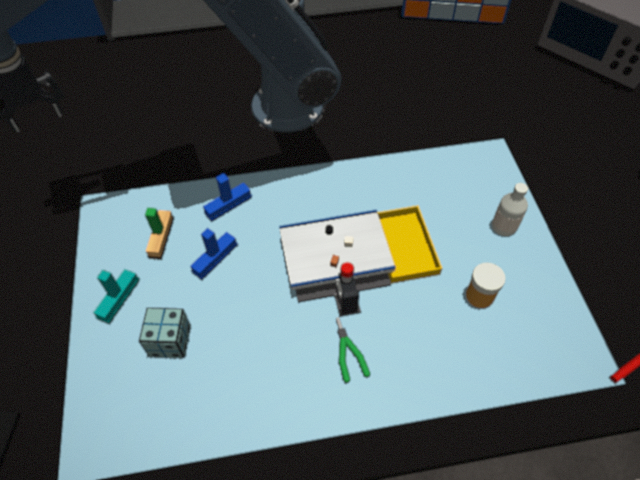

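Four things have the sweeper's shape. In the top view they are wood with a green handle (473,310), teal (508,250), and two blue (423,277) and (407,340). Only the wooden foot with the green handle fits the description. I'll confirm it in a crop and measure.

```bash
cat > m.py <<'E'
from h import *
np.set_printoptions(precision=4,suppress=True)
def big(m):
    c=max(cv2.findContours(m.astype(np.uint8),cv2.RETR_EXTERNAL,cv2.CHAIN_APPROX_NONE)[0],key=cv2.contourArea); return c
def masks(im):
    h,s,v=[x.astype(int) for x in cv2.split(cv2.cvtColor(im,cv2.COLOR_RGB2HSV))]
    return dict(tray=(h>20)&(h<30)&(s>200)&(v>90),wood=(h>8)&(h<20)&(s>90)&(v>120),green=(h>50)&(h<78)&(s>140)&(v>60),red=((h<5)|(h>174))&(s>180)&(v>90),lip=(h>104)&(h<122)&(s>120)&(v>60))
if __name__=="__main__":
  for n in("top0","scene0"):
    s=dict(np.load(n+".npz")); im=s["img"]; M=masks(im); P=cloud(s)
    win=np.zeros((480,640),bool)
    if n=="top0": win[200:350,450:495]=1; dk=(255,365,212,300)
    else: win[200:270,140:180]=1; dk=(270,400,205,300)
    for k,z in(("wood",.035),("green",.11)):
        c=big(M[k]&win); r=cv2.minAreaRect(c); b=cv2.boxPoints(r); print(n,k,r,"\n",np.array([cast(s,*p,z) for p in b]), "depthpts med",np.median(P[(M[k]&win)],0), np.percentile(P[M[k]&win][:,2],[5,50,95]))
    w=np.zeros_like(win); w[dk[2]-25:dk[3],dk[0]:dk[1]]=1
    c=big(M["red"]&w); (u,v),r=cv2.minEnclosingCircle(c); print("knob",u,v,r,cast(s,u,v,.131),np.percentile(P[M["red"]&w][:,2],[5,50,95]))
    w=np.zeros_like(win); w[dk[2]-8:dk[3]+10,dk[0]-60:dk[1]+50]=1
    b=cv2.boxPoints(cv2.minAreaRect(big(M["tray"]&w))); print("tray",b,"\n",np.array([cast(s,*p,.03) for p in b]))
    L=M["lip"]&w
    for c in sorted(cv2.findContours(L.astype(np.uint8),0,1)[0],key=cv2.contourArea)[-3:]:
        b=cv2.boxPoints(cv2.minAreaRect(c));print("lip",cv2.contourArea(c),"\n",np.array([cast(s,*p,.055) for p in b]))
    if n=="top0":
        a=cv2.resize(im[265:355,430:520],(400,400),interpolation=2); 
        b=cv2.resize(im[190:310,210:370],(533,400),interpolation=2); save("crop0",cv2.resize(np.hstack([a,b]),(800,343)))
E
python3 m.py
```

```text
top0 wood ((472.8460693359375, 310.447509765625), (11.514951705932617, 48.06240463256836), 13.626993179321289) 
 [[ 0.3581 -0.3385  0.035 ]
 [ 0.4757 -0.3699  0.035 ]
 [ 0.4689 -0.3991  0.035 ]
 [ 0.3511 -0.3673  0.035 ]] depthpts med [ 0.4043 -0.367   0.035 ] [0.0305 0.035  0.0396]
top0 green ((482.0, 310.5), (9.0, 10.0), 90.0) 
 [[ 0.4236 -0.3569  0.11  ]
 [ 0.4235 -0.3815  0.11  ]
 [ 0.402  -0.3811  0.11  ]
 [ 0.4022 -0.3565  0.11  ]] depthpts med [ 0.414  -0.3691  0.1099] [0.1055 0.1099 0.1134]
knob 310.311767578125 206.57058715820312 5.90117883682251 [0.6562 0.0437 0.131 ] [0.1059 0.1306 0.135 ]
tray [[221. 294.]
 [221. 221.]
 [268. 221.]
 [268. 294.]] 
 [[0.4496 0.269  0.03  ]
 [0.6368 0.2753 0.03  ]
 [0.6378 0.1537 0.03  ]
 [0.4514 0.1496 0.03  ]]
lip 99.0 
 [[ 0.6303  0.1588  0.055 ]
 [ 0.6367 -0.0751  0.055 ]
 [ 0.6315 -0.0752  0.055 ]
 [ 0.6251  0.1586  0.055 ]]
lip 99.5 
 [[ 0.4648  0.1549  0.055 ]
 [ 0.4713 -0.0801  0.055 ]
 [ 0.4662 -0.0802  0.055 ]
 [ 0.4596  0.1547  0.055 ]]
lip 160.0 
 [[ 0.4665 -0.1793  0.055 ]
 [ 0.4985 -0.2149  0.055 ]
 [ 0.4741 -0.2371  0.055 ]
 [
[... 547 characters left out ...]
pts med [ 0.4232 -0.3697  0.0889] [0.0498 0.0889 0.1135]
knob 347.0 269.6666564941406 6.411885738372803 [0.663  0.0404 0.131 ] [0.1209 0.131  0.1346]
tray [[379.5135 213.0811]
 [429.6216 204.7297]
 [440.973  272.8378]
 [390.8649 281.1892]] 
 [[0.4552 0.1677 0.03  ]
 [0.4521 0.2967 0.03  ]
 [0.6492 0.2667 0.03  ]
 [0.6503 0.148  0.03  ]]
lip 23.0 
 [[ 0.4682 -0.0784  0.055 ]
 [ 0.4614  0.1528  0.055 ]
 [ 0.4656  0.1524  0.055 ]
 [ 0.4723 -0.0784  0.055 ]]
lip 448.5 
 [[ 0.3736 -0.2602  0.055 ]
 [ 0.3157 -0.1588  0.055 ]
 [ 0.3677 -0.1417  0.055 ]
 [ 0.423  -0.2417  0.055 ]]
lip 550.0 
 [[ 0.5626 -0.2531  0.055 ]
 [ 0.4505 -0.2458  0.055 ]
 [ 0.4616 -0.1851  0.055 ]
 [ 0.5732 -0.1951  0.055 ]]
```

View pics/crop0.png

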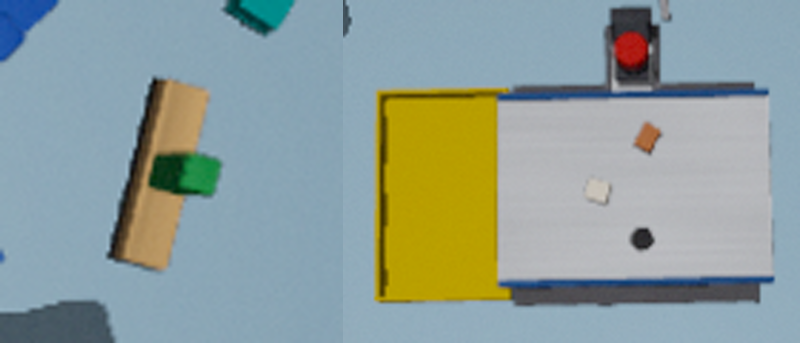

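The crop confirms it: at (473,310), a wooden foot with a dark band and a green handle, standing clear of its neighbours. The estimates are consistent with the given sizes:
- **Deck centre:** about (0.548, 0.040). Fixture y points along +92°.
- **Knob:** about (0.657, 0.043).
- **Sweeper:** about (0.414, -0.369), with the foot's long axis at -15°.

Setting out towards the sweeper now.

```bash
cat > go.py <<'E'
# usage: go.py x y z yaw_of_tool_x(deg): prints remaining shift (100 mm units, tool axes) and turn units
import sys; from h import *
from scipy.spatial.transform import Rotation as R
s=status.sense(); r=R.from_quat(s["tool_rot"]); X=r.as_matrix()
x,y,z,w=map(float,sys.argv[1:5]); g=R.from_euler("zx",[w,180],degrees=True)
sh=X.T@(np.array([x,y,z])-s["tcp_pos"])*10; tn=(r.inv()*g).as_rotvec()/(np.pi/4)
np.set_printoptions(precision=3,suppress=True)
print("turn",tn,"shift",sh,"| tcp",s["tcp_pos"],"yaw",np.degrees(np.arctan2(X[1,0],X[0,0])),"F",s["force"],"gap",s["finger_gap"],"t",s["t"])
E
python3 go.py .414 -.369 .25 -15
```

```text
turn [-0.003 -0.     0.129] shift [ 2.56  -1.325  0.028] | tcp [ 0.222 -0.584  0.252] yaw 20.78780893809587 F [-0.32  -0.301 -0.45 ] gap 0.9994514161526787 t 0.1
```

Call:
move_arm --plan '[[[0, 0, 0, 0.12, -0.06, 0, 0], [0, 0, 0, 0.25, -0.12, 0, 0], [0, 0, 0, 0.4, -0.2, 0, 0], [0, 0, 0, 0.55, -0.27, 0, 0], [0, 0, 0, 0.7, -0.35, 0, 0], [0, 0, 0, 0.85, -0.42, 0, 0], [0, 0, 0, 1, -0.5, 0, 0], [0, 0, 0, 1, -0.5, 0, 0]]]'

```text
t: 1.1
tcp_pos: [0.2985, -0.5008, 0.2533]
tool_rot: [0.983, 0.181, -0.0, -0.0]
force: [0.0, 0.2, 0.2]
finger_gap: 0.997
```

Call:
move_arm --plan '[[[0, 0, 0, 0.12, -0.06, 0, 0], [0, 0, 0, 0.25, -0.12, 0, 0], [0, 0, 0, 0.4, -0.2, 0, 0], [0, 0, 0, 0.55, -0.27, 0, 0], [0, 0, 0, 0.7, -0.35, 0, 0], [0, 0, 0, 0.85, -0.42, 0, 0], [0, 0, 0, 1, -0.5, 0, 0], [0, 0, 0, 1, -0.5, 0, 0]]]'

```text
t: 2.1
tcp_pos: [0.3742, -0.4186, 0.2533]
tool_rot: [0.983, 0.181, -0.0, -0.0]
force: [0.5, -0.5, -0.9]
finger_gap: 1.003
```

```bash
python3 go.py .414 -.369 .25 -15
```

```text
turn [-0.     0.     0.131] shift [ 0.549 -0.321  0.033] | tcp [ 0.374 -0.419  0.253] yaw 20.907338909864784 F [ 0.524 -0.53  -0.851] gap 1.0026895332697023 t 2.1
```

```bash
sed -i 's/"zx"/"ZX"/' go.py
```

Call:
move_arm --plan '[[[0, 0, 0.15, 0.1, -0.06, 0, 0], [0, 0, 0.3, 0.2, -0.12, 0, 0], [0, 0, 0.45, 0.3, -0.18, 0, 0], [0, 0, 0.6, 0.4, -0.25, 0, 0], [0, 0, 0.7, 0.5, -0.3, 0, 0], [0, 0, 0.8, 0.55, -0.32, 0.2, 0], [0, 0, 0.8, 0.55, -0.32, 0.5, 0], [0, 0, 0.8, 0.55, -0.32, 0.7, 0]]]'

```text
t: 3.1
tcp_pos: [0.413, -0.3705, 0.1822]
tool_rot: [0.991, -0.132, -0.0, -0.0]
force: [-0.3, 0.2, 0.3]
finger_gap: 1.0
```

```bash
python3 go.py .414 -.369 .088 -15
python3 - <<'E'
from h import *
s=snapshot("scene"); im=s["img"]; save("app",cv2.resize(im[130:290,60:280],(800,582),interpolation=2))
E
```

```text
turn [-0.     0.001 -0.005] shift [ 0.006 -0.017  0.942] | tcp [ 0.413 -0.371  0.182] yaw -15.226020016260097 F [-0.305  0.189  0.269] gap 1.0000955184130236 t 3.1
```

View pics/app.png

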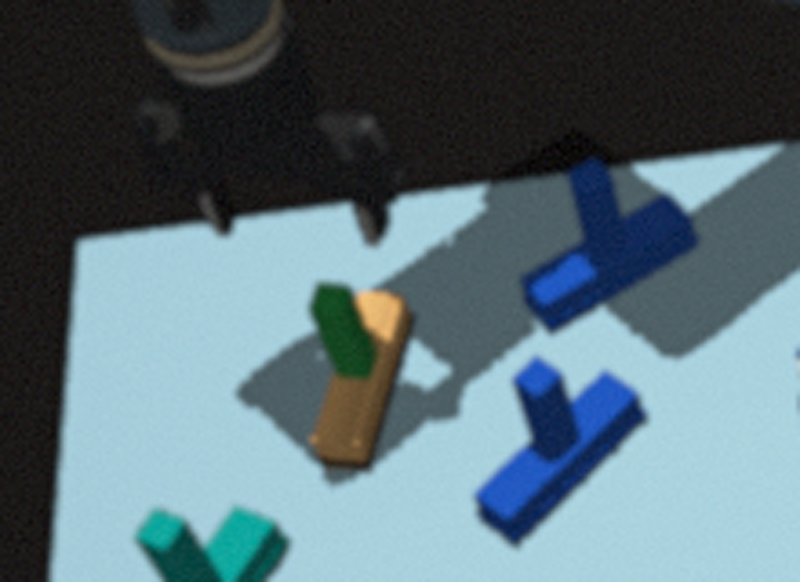

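The fingertips at crop (220,225) and (375,235) straddle the green handle top at (330,290), with clear space around them. Lowering and gripping.

Call:
move_arm --plan '[[[0, 0, 0, 0, 0, 0.12, 0], [0, 0, 0, 0, 0, 0.25, 0], [0, 0, 0, 0, 0, 0.4, 0], [0, 0, 0, 0, 0, 0.55, 0], [0, 0, 0, 0, -0.01, 0.7, 0], [0, 0, 0, 0, -0.01, 0.82, 0], [0, 0, 0, 0, -0.01, 0.94, 0], [0, 0, 0, 0, -0.01, 0.94, 0]]]'

```text
t: 4.15
tcp_pos: [0.4133, -0.3689, 0.0883]
tool_rot: [0.991, -0.132, -0.001, -0.001]
force: [0.3, 1.2, -0.2]
finger_gap: 1.001
```

Call:
move_arm --plan '[[[0, 0, 0, 0, 0, 0, 0.4], [0, 0, 0, 0, 0, 0, 0.6], [0, 0, 0, 0, 0, 0, 0.8], [0, 0, 0, 0, 0, 0, 1], [0, 0, 0, 0, 0, 0, 1], [0, 0, 0, 0, 0, 0, 1], [0, 0, 0, 0, 0, 0, 1], [0, 0, 0, 0, 0, 0, 1]]]' --force 60

```text
t: 5.15
tcp_pos: [0.4139, -0.3696, 0.0897]
tool_rot: [0.991, -0.132, 0.0, 0.0]
force: [0.0, 0.0, 5.9]
finger_gap: 0.272
```

```bash
python3 go.py .551 -.07 .25 1.6
```

```text
turn [ 0.001 -0.001 -0.374] shift [ 0.538 -3.25  -1.604] | tcp [ 0.414 -0.37   0.09 ] yaw -15.217151808349586 F [0.035 0.012 5.885] gap 0.2719575302730585 t 5.15
```

Gripped: the gap of about 23 mm matches the 24 mm handle. Lifting clear and carrying it over to the deck.

Call:
move_arm --plan '[[[0, 0, 0, 0, 0, -0.1, 1], [0, 0, 0, 0, 0, -0.25, 1], [0, 0, 0, 0, 0, -0.4, 1], [0, 0, 0, 0, 0, -0.55, 1], [0, 0, 0, 0, 0, -0.7, 1], [0, 0, 0, 0, 0, -0.85, 1], [0, 0, 0, 0, 0, -1, 1], [0, 0, 0, 0, 0, -1, 1]]]'

```text
t: 6.15
tcp_pos: [0.4142, -0.3701, 0.1908]
tool_rot: [0.991, -0.132, 0.001, 0.001]
force: [0.8, -0.3, -2.1]
finger_gap: 0.272
```

Call:
move_arm --plan '[[[0, 0, 0, 0, 0, -0.15, 1], [0, 0, 0, 0, 0, -0.3, 1], [0, 0, 0, 0, 0, -0.45, 1], [0, 0, 0, 0.02, -0.12, -0.6, 1], [0, 0, 0, 0.05, -0.25, -0.6, 1], [0, 0, 0, 0.07, -0.4, -0.6, 1], [0, 0, 0, 0.1, -0.55, -0.6, 1], [0, 0, 0, 0.12, -0.7, -0.6, 1]]]'

```text
t: 7.15
tcp_pos: [0.4439, -0.3035, 0.2488]
tool_rot: [0.991, -0.132, -0.0, -0.0]
force: [0.1, -0.2, -1.4]
finger_gap: 0.273
```

Call:
move_arm --plan '[[[0, 0, 0, 0.02, -0.15, 0, 1], [0, 0, 0, 0.05, -0.3, 0, 1], [0, 0, 0, 0.07, -0.45, 0, 1], [0, 0, 0, 0.1, -0.6, 0, 1], [0, 0, 0, 0.12, -0.75, 0, 1], [0, 0, 0, 0.14, -0.88, 0, 1], [0, 0, 0, 0.16, -1, 0, 1], [0, 0, 0, 0.16, -1, 0, 1]]]'

```text
t: 8.15
tcp_pos: [0.4855, -0.2119, 0.2493]
tool_rot: [0.991, -0.132, -0.0, 0.0]
force: [0.4, 0.0, -0.8]
finger_gap: 0.271
```

```bash
python3 go.py .551 -.07 .25 1.6
```

```text
turn [ 0.     0.    -0.372] shift [ 0.262 -1.541 -0.007] | tcp [ 0.486 -0.212  0.249] yaw -15.13253527169739 F [ 0.38   0.043 -0.788] gap 0.2705035624479791 t 8.15
```

Call:
move_arm --plan '[[[0, 0, -0.05, 0.02, -0.12, 0, 1], [0, 0, -0.1, 0.04, -0.25, 0, 1], [0, 0, -0.16, 0.06, -0.4, 0, 1], [0, 0, -0.22, 0.09, -0.55, 0, 1], [0, 0, -0.28, 0.12, -0.7, 0, 1], [0, 0, -0.33, 0.14, -0.85, 0, 1], [0, 0, -0.37, 0.16, -1, 0, 1], [0, 0, -0.37, 0.16, -1, 0, 1]]]'

```text
t: 9.15
tcp_pos: [0.5273, -0.1192, 0.2493]
tool_rot: [1.0, 0.014, -0.0, -0.0]
force: [0.5, 0.3, -1.3]
finger_gap: 0.279
```

```bash
python3 go.py .551 -.07 .16 1.6
```

```text
turn [-0.     0.    -0.001] shift [ 0.251 -0.486  0.893] | tcp [ 0.527 -0.119  0.249] yaw 1.5687223094134997 F [ 0.539  0.332 -1.304] gap 0.2789273724717454 t 9.15
```

Call:
move_arm --plan '[[[0, 0, 0, 0.1, -0.16, 0, 1], [0, 0, 0, 0.2, -0.32, 0, 1], [0, 0, 0, 0.25, -0.48, 0.1, 1], [0, 0, 0, 0.25, -0.48, 0.3, 1], [0, 0, 0, 0.25, -0.48, 0.5, 1], [0, 0, 0, 0.25, -0.48, 0.7, 1], [0, 0, 0, 0.25, -0.48, 0.89, 1], [0, 0, 0, 0.25, -0.48, 0.89, 1]]]'

```text
t: 10.15
tcp_pos: [0.5494, -0.0706, 0.1583]
tool_rot: [1.0, 0.013, -0.002, -0.001]
force: [-0.7, -0.6, -2.3]
finger_gap: 0.276
```

```bash
python3 go.py .551 -.07 .141 1.6
python3 - <<'E'
from h import *
a=snapshot("top")["img"]; b=snapshot("scene")["img"]
save("low",np.hstack([cv2.resize(a[190:340,210:410],(400,300),interpolation=2),cv2.resize(b[150:300,260:460],(400,300),interpolation=2)]))
E
```

```text
turn [-0.002  0.006 -0.003] shift [ 0.017 -0.005  0.173] | tcp [ 0.549 -0.071  0.158] yaw 1.46609129199185 F [-0.721 -0.58  -2.341] gap 0.2764003370391478 t 10.15
```

View pics/low.png

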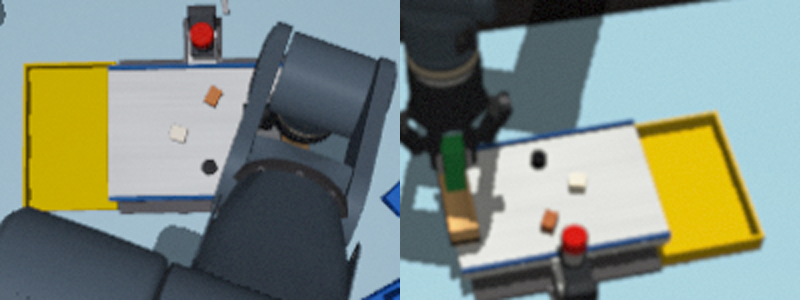

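The scene view shows the foot at (460,205) across the deck's near end. The offcuts at (538,158), (577,182) and (549,221) are all ahead of it. Lowering to just above the deck.

Call:
move_arm --plan '[[[0, 0, 0, 0.01, 0, 0.03, 1], [0, 0, 0, 0.01, 0, 0.06, 1], [0, 0, 0, 0.01, 0, 0.09, 1], [0, 0, 0, 0.01, 0, 0.12, 1], [0, 0, 0, 0.01, 0, 0.15, 1], [0, 0, 0, 0.01, 0, 0.17, 1], [0, 0, 0, 0.01, 0, 0.17, 1], [0, 0, 0, 0.01, 0, 0.17, 1]]]'

```text
t: 11.25
tcp_pos: [0.5518, -0.0718, 0.1434]
tool_rot: [1.0, 0.013, 0.0, 0.0]
force: [-0.0, 0.5, -1.5]
finger_gap: 0.273
```

```bash
python3 go.py .5445 .165 .141 1.6
```

```text
turn [ 0.    -0.    -0.004] shift [-0.014 -2.369  0.023] | tcp [ 0.552 -0.072  0.143] yaw 1.437263242879138 F [-0.004  0.519 -1.54 ] gap 0.2734502190519574 t 11.25
```

Call:
move_arm --plan '[[[0, 0, 0, 0, -0.08, 0.01, 1], [0, 0, 0, 0, -0.2, 0.015, 1], [0, 0, 0, 0, -0.32, 0.015, 1], [0, 0, 0, 0, -0.44, 0.015, 1], [0, 0, 0, 0, -0.56, 0.015, 1], [0, 0, 0, 0, -0.68, 0.015, 1], [0, 0, 0, 0, -0.8, 0.015, 1], [0, 0, 0, 0, -0.92, 0.015, 1]]]'

```text
t: 12.25
tcp_pos: [0.5495, 0.0209, 0.1419]
tool_rot: [1.0, 0.013, 0.0, 0.0]
force: [0.1, -0.7, -1.7]
finger_gap: 0.273
```

```bash
python3 go.py .5445 .165 .141 1.6
```

```text
turn [ 0.    -0.    -0.003] shift [-0.014 -1.442  0.008] | tcp [0.55  0.021 0.142] yaw 1.4429636813953675 F [ 0.067 -0.703 -1.672] gap 0.2731381505088328 t 12.25
```

Call:
move_arm --plan '[[[0, 0, 0, 0, -0.1, 0, 1], [0, 0, 0, 0, -0.22, 0, 1], [0, 0, 0, 0, -0.34, 0, 1], [0, 0, 0, 0, -0.46, 0, 1], [0, 0, 0, 0, -0.58, 0, 1], [0, 0, 0, 0, -0.7, 0, 1], [0, 0, 0, 0, -0.82, 0, 1], [0, 0, 0, 0, -0.92, 0, 1]]]'

```text
t: 13.25
tcp_pos: [0.5471, 0.113, 0.1418]
tool_rot: [1.0, 0.013, -0.0, 0.0]
force: [1.1, -0.1, -0.9]
finger_gap: 0.272
```

Call:
move_arm --plan '[[[0, 0, 0, 0, -0.1, 0, 1], [0, 0, 0, 0, -0.2, 0, 1], [0, 0, 0, 0, -0.3, 0, 1], [0, 0, 0, 0, -0.4, 0, 1], [0, 0, 0, 0, -0.5, 0, 1], [0, 0, 0, 0, -0.55, 0, 1], [0, 0, 0, 0, -0.55, 0, 1], [0, 0, 0, 0, -0.55, 0, 1]]]'

```text
t: 14.25
tcp_pos: [0.5458, 0.167, 0.1418]
tool_rot: [1.0, 0.012, -0.0, 0.0]
force: [-0.4, -0.8, -1.5]
finger_gap: 0.272
```

```bash
python3 go.py .5445 .165 .25 1.6
python3 - <<'E'
from h import *
a=snapshot("top")["img"]; b=snapshot("scene")["img"]
save("swept",np.hstack([cv2.resize(a[190:340,210:410],(400,300),interpolation=2),cv2.resize(b[150:300,260:460],(400,300),interpolation=2)]))
E
```

```text
turn [ 0.     0.    -0.004] shift [-0.013  0.02  -1.082] | tcp [0.546 0.167 0.142] yaw 1.4274346237061424 F [-0.361 -0.786 -1.514] gap 0.27236602753296146 t 14.25
```

View pics/swept.png

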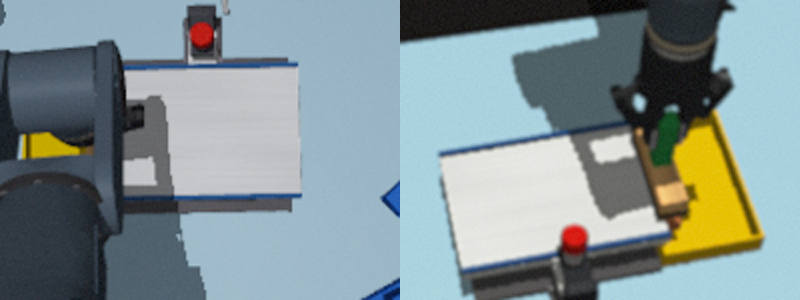

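The deck is clear in both views, and the copper block shows just past the edge at scene (677,222). Lifting and moving back, then checking the tray.

Call:
move_arm --plan '[[[0, 0, 0, 0, 0, -0.12, 1], [0, 0, 0, 0, 0, -0.25, 1], [0, 0, 0, 0, 0, -0.4, 1], [0, 0, 0, 0, 0, -0.55, 1], [0, 0, 0, 0, 0, -0.7, 1], [0, 0, 0, 0, 0, -0.85, 1], [0, 0, 0, 0, 0, -1, 1], [0, 0, 0, 0, 0, -1, 1]]]'

```text
t: 15.35
tcp_pos: [0.5467, 0.1672, 0.2434]
tool_rot: [1.0, 0.013, 0.002, -0.0]
force: [-0.3, 0.1, -2.1]
finger_gap: 0.273
```

Call:
move_arm --plan '[[[0, 0, 0, 0, 0.15, -0.05, 1], [0, 0, 0, 0, 0.3, -0.1, 1], [0, 0, 0, 0, 0.45, -0.1, 1], [0, 0, 0, 0, 0.6, -0.1, 1], [0, 0, 0, 0, 0.75, -0.1, 1], [0, 0, 0, 0, 0.9, -0.1, 1], [0, 0, 0, 0, 1, -0.1, 1], [0, 0, 0, 0, 1, -0.1, 1]]]'

```text
t: 16.35
tcp_pos: [0.5484, 0.0664, 0.2518]
tool_rot: [1.0, 0.012, 0.0, -0.0]
force: [-0.3, -0.5, -1.7]
finger_gap: 0.274
```

```bash
python3 go.py .414 -.37 .25 -15
python3 - <<'E'
from h import *
a=snapshot("top")["img"]; b=snapshot("scene")["img"]
save("tray",np.hstack([cv2.resize(a[200:320,200:360],(400,300),interpolation=2),cv2.resize(b[180:300,310:470],(400,300),interpolation=2)]))
E
```

```text
turn [-0.     0.     0.364] shift [-1.447  4.331  0.017] | tcp [0.548 0.066 0.252] yaw 1.3625912355701169 F [-0.338 -0.536 -1.726] gap 0.27435019077217104 t 16.35
```

View pics/tray.png

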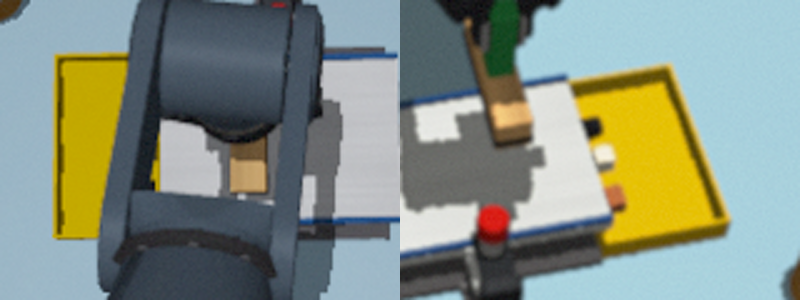

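All three offcuts lie in the tray just past the deck's edge, at (593,127), (603,157) and (615,198). Returning the sweeper to its old spot.

Call:
move_arm --plan '[[[0, 0, 0, -0.04, 0.12, 0, 1], [0, 0, 0, -0.08, 0.25, 0, 1], [0, 0, 0, -0.13, 0.4, 0, 1], [0, 0, 0, -0.18, 0.55, 0, 1], [0, 0, 0, -0.23, 0.7, 0, 1], [0, 0, 0, -0.28, 0.85, 0, 1], [0, 0, 0, -0.33, 1, 0, 1], [0, 0, 0, -0.33, 1, 0, 1]]]'

```text
t: 17.45
tcp_pos: [0.5175, -0.0348, 0.2519]
tool_rot: [1.0, 0.012, 0.0, -0.0]
force: [0.2, 0.6, -1.9]
finger_gap: 0.27
```

Call:
move_arm --plan '[[[0, 0, 0, -0.04, 0.12, 0, 1], [0, 0, 0, -0.08, 0.25, 0, 1], [0, 0, 0, -0.13, 0.4, 0, 1], [0, 0, 0, -0.18, 0.55, 0, 1], [0, 0, 0, -0.23, 0.7, 0, 1], [0, 0, 0, -0.28, 0.85, 0, 1], [0, 0, 0, -0.33, 1, 0, 1], [0, 0, 0, -0.33, 1, 0, 1]]]'

```text
t: 18.45
tcp_pos: [0.4871, -0.1357, 0.2518]
tool_rot: [1.0, 0.012, 0.0, 0.0]
force: [0.8, -0.1, -2.1]
finger_gap: 0.275
```

Call:
move_arm --plan '[[[0, 0, 0, -0.04, 0.12, 0, 1], [0, 0, 0, -0.08, 0.25, 0, 1], [0, 0, 0, -0.13, 0.4, 0, 1], [0, 0, 0, -0.18, 0.55, 0, 1], [0, 0, 0, -0.23, 0.7, 0, 1], [0, 0, 0, -0.28, 0.85, 0, 1], [0, 0, 0, -0.33, 1, 0, 1], [0, 0, 0, -0.33, 1, 0, 1]]]'

```text
t: 19.45
tcp_pos: [0.4566, -0.2366, 0.2518]
tool_rot: [1.0, 0.012, 0.0, 0.0]
force: [-0.6, -0.3, -1.8]
finger_gap: 0.272
```

Call:
move_arm --plan '[[[0, 0, 0.05, -0.04, 0.12, 0, 1], [0, 0, 0.1, -0.08, 0.25, 0, 1], [0, 0, 0.16, -0.13, 0.4, 0, 1], [0, 0, 0.22, -0.18, 0.55, 0, 1], [0, 0, 0.28, -0.23, 0.7, 0, 1], [0, 0, 0.33, -0.28, 0.85, 0, 1], [0, 0, 0.36, -0.33, 1, 0, 1], [0, 0, 0.36, -0.33, 1, 0, 1]]]'

```text
t: 20.45
tcp_pos: [0.4261, -0.3375, 0.2518]
tool_rot: [0.992, -0.129, 0.0, 0.0]
force: [0.5, -0.2, -1.5]
finger_gap: 0.271
```

```bash
python3 go.py .414 -.37 .0895 -15.2
```

```text
turn [ 0.    -0.001  0.007] shift [-0.034  0.345  1.623] | tcp [ 0.426 -0.337  0.252] yaw -14.879102561729894 F [ 0.494 -0.197 -1.532] gap 0.2706559583746594 t 20.45
```

Call:
move_arm --plan '[[[0, 0, 0, -0.01, 0.12, 0, 1], [0, 0, 0, -0.02, 0.25, 0, 1], [0, 0, 0, -0.03, 0.35, 0.1, 1], [0, 0, 0, -0.03, 0.35, 0.28, 1], [0, 0, 0, -0.03, 0.35, 0.46, 1], [0, 0, 0, -0.03, 0.35, 0.64, 1], [0, 0, 0, -0.03, 0.35, 0.82, 1], [0, 0, 0, -0.03, 0.35, 1, 1]]]'

```text
t: 21.45
tcp_pos: [0.4142, -0.3693, 0.1506]
tool_rot: [0.992, -0.129, -0.0, -0.0]
force: [0.1, -0.5, -1.4]
finger_gap: 0.274
```

Call:
move_arm --plan '[[[0, 0, 0, 0, 0, 0.15, 1], [0, 0, 0, 0, 0, 0.3, 1], [0, 0, 0, 0, 0, 0.42, 1], [0, 0, 0, 0, 0, 0.5, 1], [0, 0, 0, 0, 0, 0.55, 1], [0, 0, 0, 0, 0, 0.59, 1], [0, 0, 0, 0, 0, 0.6, 1], [0, 0, 0, 0, 0, 0.6, 1]]]'

```text
t: 22.45
tcp_pos: [0.4146, -0.3692, 0.092]
tool_rot: [0.992, -0.128, 0.0, 0.0]
force: [-0.2, -0.3, -2.2]
finger_gap: 0.271
```

```bash
python3 go.py .414 -.37 .0895 -15.2
```

```text
turn [ 0.   -0.    0.01] shift [-0.004  0.009  0.025] | tcp [ 0.415 -0.369  0.092] yaw -14.761729445937897 F [-0.174 -0.288 -2.248] gap 0.2705270573722048 t 22.45
```

Call:
move_arm --plan '[[[0, 0, 0, 0, 0, 0.005, 1], [0, 0, 0, 0, 0, 0.01, 1], [0, 0, 0, 0, 0, 0.015, 1], [0, 0, 0, 0, 0, 0.02, 1], [0, 0, 0, 0, 0, 0.02, 1], [0, 0, 0, 0, 0, 0.025, 1], [0, 0, 0, 0, 0, 0.025, 1], [0, 0, 0, 0, 0, 0.025, 1]]]'

```text
t: 23.45
tcp_pos: [0.4145, -0.3692, 0.0898]
tool_rot: [0.992, -0.128, 0.0, 0.0]
force: [-1.3, 0.5, 5.6]
finger_gap: 0.272
```

Contact with the bench: the force is now 5.6 N up, where before it was hanging. Releasing and rising.

Call:
move_arm --plan '[[[0, 0, 0, 0, 0, 0, 0.6], [0, 0, 0, 0, 0, 0, 0.4], [0, 0, 0, 0, 0, 0, 0.2], [0, 0, 0, 0, 0, 0, 0], [0, 0, 0, 0, 0, 0, 0], [0, 0, 0, 0, 0, 0, 0], [0, 0, 0, 0, 0, 0, 0], [0, 0, 0, 0, 0, 0, 0]]]'

```text
t: 24.45
tcp_pos: [0.4145, -0.3691, 0.0893]
tool_rot: [0.992, -0.128, 0.0, 0.0]
force: [0.9, -0.6, 0.3]
finger_gap: 0.999
```

Call:
move_arm --plan '[[[0, 0, 0, 0, 0, -0.1, 0], [0, 0, 0, 0, 0, -0.25, 0], [0, 0, 0, 0, 0, -0.4, 0], [0, 0, 0, 0, 0, -0.55, 0], [0, 0, 0, 0, 0, -0.7, 0], [0, 0, 0, 0, 0, -0.85, 0], [0, 0, 0, 0, 0, -1, 0], [0, 0, 0, 0, 0, -1, 0]]]'

```text
t: 25.45
tcp_pos: [0.4151, -0.3698, 0.1908]
tool_rot: [0.992, -0.128, 0.001, 0.001]
force: [0.6, -0.1, -0.1]
finger_gap: 1.003
```

```bash
python3 go.py .657 .0425 .2 -15
python3 - <<'E'
from h import *
b=snapshot("scene")["img"]
save("put",cv2.resize(b[130:290,60:480],(800,305),interpolation=2))
E
```

```text
turn [ 0.002 -0.003  0.005] shift [ 1.289 -4.603 -0.098] | tcp [ 0.415 -0.37   0.191] yaw -14.76024045969802 F [ 0.61  -0.139 -0.146] gap 1.0029818803037598 t 25.45
```

View pics/put.png

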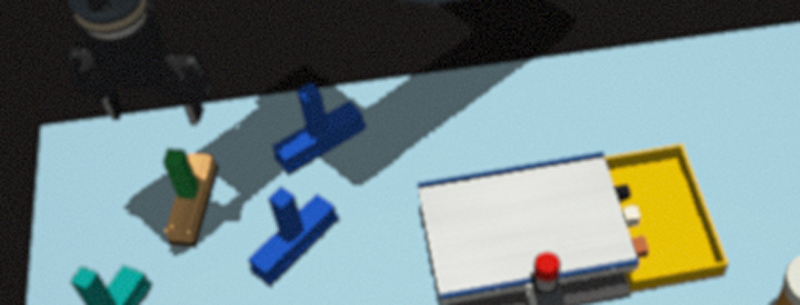

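The sweeper stands upright again at (190,200), and the deck is clear. Heading for the knob.

Call:
move_arm --plan '[[[0, 0, 0, 0.03, -0.12, -0.15, 0], [0, 0, 0, 0.07, -0.25, -0.3, 0], [0, 0, 0, 0.11, -0.4, -0.3, 0], [0, 0, 0, 0.15, -0.55, -0.3, 0], [0, 0, 0, 0.2, -0.7, -0.3, 0], [0, 0, 0, 0.24, -0.85, -0.3, 0], [0, 0, 0, 0.28, -1, -0.3, 0], [0, 0, 0, 0.28, -1, -0.3, 0]]]'

```text
t: 26.5
tcp_pos: [0.4675, -0.2783, 0.2192]
tool_rot: [0.992, -0.128, -0.0, -0.0]
force: [-1.3, -0.6, 0.2]
finger_gap: 0.998
```

Call:
move_arm --plan '[[[0, 0, 0, 0.03, -0.12, 0, 0], [0, 0, 0, 0.07, -0.25, 0, 0], [0, 0, 0, 0.11, -0.4, 0, 0], [0, 0, 0, 0.15, -0.55, 0, 0], [0, 0, 0, 0.2, -0.7, 0, 0], [0, 0, 0, 0.24, -0.85, 0, 0], [0, 0, 0, 0.28, -1, 0, 0], [0, 0, 0, 0.28, -1, 0, 0]]]'

```text
t: 27.5
tcp_pos: [0.5201, -0.1888, 0.2193]
tool_rot: [0.992, -0.128, -0.0, -0.0]
force: [-0.1, -0.2, 0.0]
finger_gap: 1.0
```

Call:
move_arm --plan '[[[0, 0, 0, 0.03, -0.12, 0, 0], [0, 0, 0, 0.07, -0.25, 0, 0], [0, 0, 0, 0.11, -0.4, 0, 0], [0, 0, 0, 0.15, -0.55, 0, 0], [0, 0, 0, 0.2, -0.7, 0, 0], [0, 0, 0, 0.24, -0.85, 0, 0], [0, 0, 0, 0.28, -1, 0, 0], [0, 0, 0, 0.28, -1, 0, 0]]]'

```text
t: 28.5
tcp_pos: [0.5727, -0.0992, 0.2193]
tool_rot: [0.992, -0.128, 0.0, 0.0]
force: [0.1, 0.3, 1.0]
finger_gap: 1.003
```

Call:
move_arm --plan '[[[0, 0, 0, 0.03, -0.12, 0, 0], [0, 0, 0, 0.07, -0.25, 0, 0], [0, 0, 0, 0.11, -0.4, 0, 0], [0, 0, 0, 0.15, -0.55, 0, 0], [0, 0, 0, 0.2, -0.7, 0, 0], [0, 0, 0, 0.24, -0.85, 0, 0], [0, 0, 0, 0.28, -1, 0, 0], [0, 0, 0, 0.28, -1, 0, 0]]]'

```text
t: 29.5
tcp_pos: [0.6253, -0.0097, 0.2192]
tool_rot: [0.992, -0.128, 0.0, -0.0]
force: [0.6, -0.5, -0.5]
finger_gap: 1.002
```

```bash
python3 go.py .657 .0425 .16 -15
python3 - <<'E'
from m import *
s=snapshot("top"); M=masks(s["img"])["red"]; w=np.zeros_like(M); w[187:230,290:335]=1
m=M&w
if m.any(): c=big(m);(u,v),r=cv2.minEnclosingCircle(c);print(cv2.contourArea(c),r,cast(s,u,v,.131))
E
```

```text
turn [-0.    -0.     0.007] shift [ 0.175 -0.585  0.593] | tcp [ 0.625 -0.01   0.219] yaw -14.66566373566498 F [ 0.602 -0.529 -0.495] gap 1.0020451311750624 t 29.5
0.5 0.7072067856788635 [0.6443 0.0478 0.131 ]
```

Call:
move_arm --plan '[[[0, 0, 0, 0.04, -0.12, 0, 0], [0, 0, 0, 0.08, -0.25, 0, 0], [0, 0, 0, 0.12, -0.4, 0, 0], [0, 0, 0, 0.17, -0.52, 0, 0], [0, 0, 0, 0.175, -0.585, 0, 0], [0, 0, 0, 0.175, -0.585, 0.15, 0], [0, 0, 0, 0.175, -0.585, 0.3, 0], [0, 0, 0, 0.175, -0.585, 0.3, 0]]]'

```text
t: 30.55
tcp_pos: [0.6548, 0.041, 0.1867]
tool_rot: [0.992, -0.129, -0.003, 0.0]
force: [-0.1, 0.5, 0.3]
finger_gap: 1.002
```

```bash
python3 go.py .657 .0425 .123 -15
python3 - <<'E'
from m import *
for n,a in(("top0",(190,225,295,330)),("scene0",(255,290,330,365))):
    s=dict(np.load(n+".npz"));M=masks(s["img"])["red"]; w=np.zeros_like(M); w[a[0]:a[1],a[2]:a[3]]=1
    q=cloud(s)[M&w]; q=q[(q[:,2]>.127)]; print(n,len(q),(q.min(0)+q.max(0))/2,q.mean(0))
s=snapshot("scene"); save("knob",cv2.resize(s["img"][190:310,270:430],(640,480),interpolation=2))
E
```

```text
turn [0.001 0.007 0.004] shift [ 0.021 -0.021  0.637] | tcp [0.655 0.041 0.187] yaw -14.799339268914254 F [-0.148  0.47   0.272] gap 1.0020936399205116 t 30.55
top0 96 [0.5401 0.0383 0.7429] [0.6505 0.0426 0.1567]
scene0 95 [ 0.9577 -0.0306  0.6305] [0.6667 0.039  0.1422]
```

View pics/knob.png

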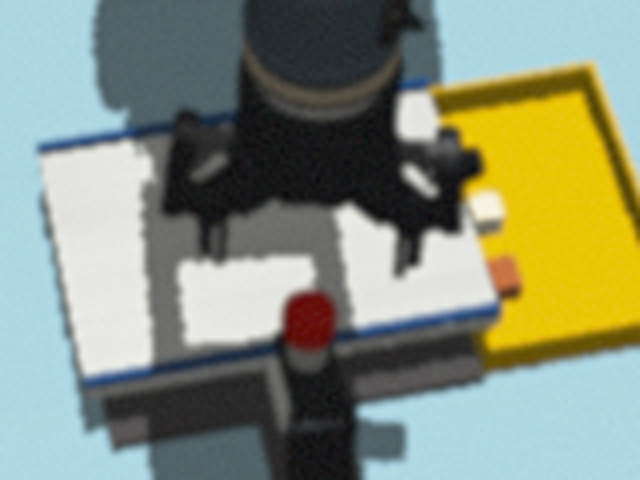

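The fingertips at (212,250) and (405,265) are symmetric about the knob at (308,318). Lowering over it and closing.

Call:
move_arm --plan '[[[0, 0, 0, 0.01, 0, 0.1, 0], [0, 0, 0, 0.01, -0.01, 0.2, 0], [0, 0, 0, 0.015, -0.01, 0.3, 0], [0, 0, 0, 0.015, -0.015, 0.4, 0], [0, 0, 0, 0.015, -0.015, 0.5, 0], [0, 0, 0, 0.015, -0.015, 0.58, 0], [0, 0, 0, 0.015, -0.015, 0.63, 0], [0, 0, 0, 0.015, -0.015, 0.63, 0]]]'

```text
t: 31.6
tcp_pos: [0.6582, 0.0423, 0.1259]
tool_rot: [0.992, -0.128, -0.0, 0.0]
force: [0.5, 0.2, 0.2]
finger_gap: 1.005
```

```bash
python3 go.py .657 .0425 .123 -15
```

```text
turn [0.    0.001 0.005] shift [-0.012  0.001  0.029] | tcp [0.658 0.042 0.126] yaw -14.76532955261348 F [0.497 0.211 0.235] gap 1.004656513931896 t 31.6
```

Call:
move_arm --plan '[[[0, 0, 0, 0, 0, 0, 0.3], [0, 0, 0, 0, 0, 0, 0.4], [0, 0, 0, 0, 0, 0, 0.5], [0, 0, 0, 0, 0, 0, 0.6], [0, 0, 0, 0, 0, 0, 0.7], [0, 0, 0, 0, 0, 0, 0.8], [0, 0, 0, 0, 0, 0, 1], [0, 0, 0, 0, 0, 0, 1]]]' --force 70

```text
t: 32.6
tcp_pos: [0.6583, 0.0417, 0.1268]
tool_rot: [0.992, -0.128, -0.0, 0.001]
force: [-2.8, -3.1, 5.2]
finger_gap: 0.326
```

```bash
python3 go.py .657 .0425 .145 -15
```

```text
turn [ 0.002 -0.     0.006] shift [-0.014 -0.005 -0.182] | tcp [0.658 0.042 0.127] yaw -14.747311835629926 F [-2.816 -3.138  5.219] gap 0.32618363554844815 t 32.6
```

Call:
move_arm --plan '[[[0, 0, 0, 0, 0, -0.02, 1], [0, 0, 0, 0, 0, -0.05, 1], [0, 0, 0, 0, 0, -0.08, 1], [0, 0, 0, 0, 0, -0.11, 1], [0, 0, 0, 0, 0, -0.14, 1], [0, 0, 0, 0, 0, -0.17, 1], [0, 0, 0, 0, 0, -0.19, 1], [0, 0, 0, 0, 0, -0.19, 1]]]'

```text
t: 33.6
tcp_pos: [0.6582, 0.0417, 0.1435]
tool_rot: [0.992, -0.128, -0.001, 0.001]
force: [2.3, -5.2, -9.8]
finger_gap: 0.325
```

```bash
python3 go.py .657 .0425 .149 -15
```

```text
turn [0.001 0.001 0.005] shift [-0.014 -0.005 -0.055] | tcp [0.658 0.042 0.143] yaw -14.761176274442743 F [ 2.276 -5.206 -9.815] gap 0.3246431603392653 t 33.6
```

Call:
move_arm --plan '[[[0, 0, 0, 0, 0, -0.01, 1], [0, 0, 0, 0, 0, -0.02, 1], [0, 0, 0, 0, 0, -0.03, 1], [0, 0, 0, 0, 0, -0.04, 1], [0, 0, 0, 0, 0, -0.05, 1], [0, 0, 0, 0, 0, -0.055, 1], [0, 0, 0, 0, 0, -0.055, 1], [0, 0, 0, 0, 0, -0.055, 1]]]'

```text
t: 34.6
tcp_pos: [0.6582, 0.0417, 0.1485]
tool_rot: [0.992, -0.128, -0.001, 0.0]
force: [3.3, -5.3, -11.2]
finger_gap: 0.326
```

Call:
move_arm --plan '[[[0, 0, 0, 0, 0, -0.005, 1], [0, 0, 0, 0, 0, -0.01, 1], [0, 0, 0, 0, 0, -0.01, 1], [0, 0, 0, 0, 0, -0.015, 1], [0, 0, 0, 0, 0, -0.015, 1], [0, 0, 0, 0, 0, -0.02, 1], [0, 0, 0, 0, 0, -0.02, 1], [0, 0, 0, 0, 0, -0.02, 1]]]'

```text
t: 35.6
tcp_pos: [0.6582, 0.0417, 0.1491]
tool_rot: [0.992, -0.129, -0.001, 0.0]
force: [4.2, -4.6, -17.4]
finger_gap: 0.324
```

The rise stalled at 22.3 mm and the force jumped to 17 N, so the pin is at its stop. Last check of the whole scene.

```bash
python3 go.py .657 .0425 .149 -15
python3 - <<'E'
from m import *
s=snapshot("scene"); save("end",s["img"]); a=snapshot("top"); im=a["img"]
q=cloud(s); M=masks(s["img"])["red"]; w=np.zeros_like(M); w[235:290,325:370]=1; z=q[M&w][:,2]; print("knob z",len(z),np.percentile(z,[10,50,90]) if len(z) else 0)
d=np.abs(im.astype(int)-np.load("top0.npz")["img"]).sum(-1)>90
for n,(r0,r1,c0,c1) in dict(sweeper=(280,340,455,492),teal=(222,278,485,530),blue1=(252,300,398,448),cube=(175,222,440,492),pliers=(138,200,300,335),jar=(172,212,172,215),bottle=(240,280,118,165)).items(): print(n,d[r0:r1,c0:c1].sum())
E
```

```text
turn [0.001 0.002 0.005] shift [-0.014 -0.005  0.001] | tcp [0.658 0.042 0.149] yaw -14.770795299655315 F [  4.243  -4.602 -17.42 ] gap 0.3242724987809961 t 35.6
knob z 124 [0.1447 0.1536 0.1564]
sweeper 278
teal 0
blue1 0
cube 0
pliers 1353
jar 0
bottle 50
```

View pics/end.png

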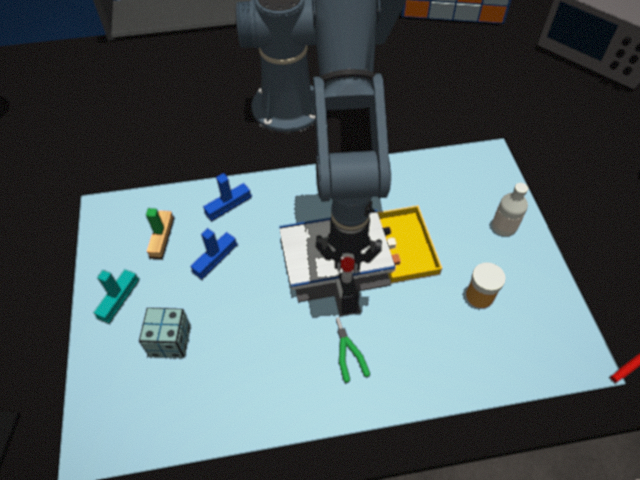

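The knob's top is at 0.1536 m, against 0.131 + 0.022 expected. In the scene view the sweeper is upright at (158,232), the offcuts are in the tray near (392,243), and the bystanders, including the pliers at (345,350), are where they were.

```bash
python3 -c "
from station import manip; print(manip.sign_off())"
```

```text
the job is handed in; nothing more can be done
None
```

The job is handed in, and my last checks show it done as asked, in about 36 of the 64 s. I swept all three offcuts into the tray with the green-handled sweeper and stood it upright on its old spot. Only then did I pull the red knob up; the arm still holds it there.

**Pin:**
- It rose about 22 mm, then stopped, and the downward force went from 11 to 17 N.
- The camera put the knob's top at about 0.154 m, against 0.153 m expected at the stop.

**Offcuts:** The tray pictures show all three inside, close to the deck's edge. Nothing but the sweeper's foot was near them.

**Other things on the bench:**
- The teal sweeper, one blue sweeper, cube and jar showed no pixel change in the top view.
- The bottle differed by 50 pixels. I saw no movement in the scene picture and did not look into it further.
- The top-view check did not cover the second blue sweeper; it looks unmoved in the scene picture.
- The sweeper's own area changed by 278 pixels. I put that down to a small shift in placement and changed shadows.
- The top-view comparison failed for the pliers, probably because the arm covered them. The scene picture shows them where they were.

**Grip reading:** The gap on the knob read about 2 mm under its 30 mm diameter. It stayed steady through the pull, so I saw no slip.

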